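# Load and clamp two media bottles on an orbital shaker

## Robot

A 6-joint arm with a two-finger parallel gripper is mounted at the origin on the work surface. World frame = base frame: x ahead of the robot, y to its left, z up, the work surface at z = 0. Lengths are in mm, angles in degrees, forces in N, time in s.
With the tool pointing down it reaches from about 300 to 850 mm from the base axis. Payload 4.2 kg.
Tool frame: the origin (TCP) lies midway between the tips of the shut fingers; the grasp point (between the pads) lies 19 mm behind it (env.grip_point_offset is the distance from the TCP to the grasp point, in mm); z points along the fingers, x is the direction in which the jaws open and shut, and the axes are right-handed (so a half turn about z gives the same grasp; the last joint's range is limited). The gripper opens to 91 mm and grips with 3 to 60 N. Pads are 32 mm wide; open, the fingers measure 118 mm over their backs; the gripper's body (76 mm by 178 mm) begins 60 mm behind the grasp point.
Start: joints at [76.146, 18.312, 89.639, -0, 72.044, -1.146], TCP at [126.493, 560.93, 213.976] pointing down, gripper open.
Joint ranges: [-177.97, 177.97], [-48.28, 115.42], [12.27, 149.76], [-77.06, 257.06], [2.81, 150.46], [-146.56, 146.56]. Speed limits (degrees/s): [147.25, 147.25, 180, 180, 180, 180].

## Interface

Orientations are given as [roll, pitch, yaw] about the fixed x, y, z axes, in that order (R = Rz(yaw) Ry(pitch) Rx(roll)).
In Python, from workcell import env gives the robot as it stands.
- The arm moves only by the shell command python3 -m pendant 'ROWS' [FORCE]. ROWS is JSON, a list of rows, each an object with "xyz": the shift along the tool's x, y, z in m, a list of three; "roll": the turn about the tool's z in degrees; "jaw": the closure, from 0 (fully open) to 1 (shut). A call has exactly 8 rows; each row is the pose to reach, as a shift and turn from the pose commanded when the call began, along the tool's axes at that moment; what a row does not reach only later rows make up. A row lasts 1/8 s, in which the tool goes at most 62.5 mm and 10.7 degrees, less where a joint would pass 70% of its speed; a pose out of reach is approached as far as the arm can. A call with a gripper value outside its range is refused whole. The fingers move at their own pace and stop on an object; FORCE is the grip in N (left out, the last holds). Time passes only in rows, so rows that repeat a pose let the fingers close, or fill a call up. It gives the time, the measured TCP pose, the force and the opening at its end, in the units of the state.
- env.state(): the state, without advancing time (a new reading comes with each control period).
- env.grab_frame(name): name is "scene" or "side" or "wrist"; returns (picture, depth): 420x560x3 uint8, blue, green, red; 420x560 float32, mm along the optical axis (not along the pixel's ray), 0 where there is no reading.
- env.camera_params(name): a dict with "camera_matrix" (3x3 intrinsics, pixels), "cam_to_world" (4x4, takes a point from camera to world coordinates); the wrist camera has in their place "hand_eye" (4x4, takes a point from camera to tool coordinates, whose origin is the TCP and whose axes are the tool frame's). Camera axes: x right, y up, looking along -z (the intrinsics and any distortion apply to the point x, -y, -z); pixel columns grow to the right and rows downward; lengths in mm; the calibration is good to about 2 mm. The wrist camera is an equidistant fisheye: a pixel r from the principal point sees the ray r / f radians off the axis. A picture is of the moment at which its call begins: read the wrist's pose just before it. camera_params takes no time and is no camera call.
- env.job_done(): hands the job in, once; it reports no verdict.
The state is a dict: "time_s": time; "qpos": joint angles; "qvel": joint speeds; "effort": joint torques, N m; "ee_pos": TCP position; "ee_rot": TCP orientation; "force": force on the tool from outside, world axes, zero at the start; "torque": the same for the moment, N m; "gripper_width": finger opening in mm.
Only numpy, scipy, OpenCV 4.12 (cv2) and the standard library are available. Lean on these libraries where they do the work, as an engineer would, in place of code of your own. Each camera call takes 0.05 s, during which the arm holds its last target. There are 200 camera calls.

## Task

Load the shaker: take the two matching middle-sized media bottles from the bench and set them gently upright on the shaker's rubber mat, against the rear stop bar, one in the middle of the left half and one in the middle of the right half, so that the platform is balanced. Then slide the clamp bar up to them until both bottles are held snug between the two bars. Do not tip or drop the bottles, and leave the other things on the bench where they are.

Things in the scene. Friction and masses are not known exactly. Their poses are not given: they have to be found in the camera images.
- bottle_a: One of the pair of equal, middle-sized media bottles to load: round amber glass, 70 mm diameter, 143 mm tall with cap, paper label band. Blue screw cap, 52 mm diameter, z = 116 to 143 mm: take it there from above. The straight glass wall ends at z = 92 mm. 0.27 to 0.5 kg. Origin: centre of its underside, z along its axis.
- bottle_b: The other of the pair, the same in size, shape and range of mass as bottle_a.
- shaker: Orbital shaker, switched off, its platform rigid and still. Grey housing 290 (x) x 300 (y) x 90 mm, control panel on its -x face (towards the robot). On top a platform 260 x 280 mm with a grey rubber mat and black two rubber-sleeved cross bars between side rails. Fixed, but its place and yaw vary. Origin: under its centre on the bench; x towards the rear, y left seen from the robot.
- mat (a point): Centre of the mat's upper face (250 x 246 mm), 110 mm above the bench, axes as the shaker. The side rails run along x at y = +-130 mm, 5 mm in radius, axes 32 mm above the mat, on corner posts 46 mm high.
- stop_bar (a point): Middle of the axis of the fixed rear stop bar, at x = 105, y = 0, z = 32 mm from point mat. The bar lies along y, 16 mm in diameter. A middle-sized bottle that touches it has its centre at x = 62 mm from point mat.
- clamp_bar (a joint): Travel of the sliding clamp bar towards the stop bar (shaker's +x), 0 to 0.165 m; at value q its axis lies at x = q - 90 mm from point mat. Starts drawn back, at 0.040 to 0.080. Reads 0.109 when it touches middle-sized bottles that touch the stop bar. Friction holds it where it is left (about 5 N to move it); nothing to unlock or turn.
- bar_mid (a point): Middle of the clamp bar's axis, 32 mm above the mat; the bar lies along the shaker's y, 16 mm in diameter.
- grip_left (a point): Centre of the clamp bar's left hand grip: upright black cylinder, 26 mm diameter, 30 mm high, outboard of the rail at y = +160 mm and 47 to 77 mm above the mat (this point at 62 mm), over the bar's sliding end whose top is 44 mm above the mat. Pinch it from above or push it: the whole bar moves squarely with either grip.
- grip_right (a point): Centre of the clamp bar's right hand grip, the same at y = -160 mm.
- small_bottle: Smaller bottle of the same make, to be left alone: 56 mm diameter, 105 mm tall, the same 52 mm blue cap. Origin: centre of its underside.
- large_bottle: Larger bottle of the same make, to be left alone: 86 mm diameter, 181 mm tall, the same 52 mm blue cap. Origin: centre of its underside.
- timer: White bench timer lying flat among the bottles, 60 x 66 x 18 mm, to be left alone. Origin: centre of its underside.
- beaker: Empty clear plastic beaker, 68 mm diameter, 90 mm high, to be left alone. Origin: centre of its underside.
- tip_box: Pipette tip box, grey with a clear lid, 85 x 120 x 75 mm, to be left alone. Origin: centre of its underside.
There are look-alikes about, which are no part of the job. Leave any red or yellow look-alike of the bottle_b alone. Leave any yellow look-alike of the bottle_a alone.

How it is judged (in metres and radians):
On the way, in this order (a step that is already met when the one before it is completed fails the run):
1. one of the two middle-sized bottles stands upright and released on the mat between the bars (((angle between bottle_a's own z axis and vertical below 0.06 rad and z of bottle_a in the frame of mat between -0.004 and 0.004 m and x of bottle_a in the frame of mat between -0.05 and 0.075 m and y of bottle_a in the frame of mat between -0.1 and 0.1 m and contact force between the fingers and bottle_a below 0.3 N and linear speed of bottle_a below 0.02 m/s) or (angle between bottle_b's own z axis and vertical below 0.06 rad and z of bottle_b in the frame of mat between -0.004 and 0.004 m and x of bottle_b in the frame of mat between -0.05 and 0.075 m and y of bottle_b in the frame of mat between -0.1 and 0.1 m and contact force between the fingers and bottle_b below 0.3 N and linear speed of bottle_b below 0.02 m/s))), for 0.2 s.
2. both middle-sized bottles stand upright and released on the mat between the bars (angle between each of bottle_a, bottle_b's own z axis and vertical below 0.06 rad and z of bottle_a in the frame of mat between -0.004 and 0.004 m and x of bottle_a in the frame of mat between -0.05 and 0.075 m and y of bottle_a in the frame of mat between -0.1 and 0.1 m and contact force between the fingers and bottle_a below 0.3 N and linear speed of each of bottle_a, bottle_b below 0.02 m/s and z of bottle_b in the frame of mat between -0.004 and 0.004 m and x of bottle_b in the frame of mat between -0.05 and 0.075 m and y of bottle_b in the frame of mat between -0.1 and 0.1 m and contact force between the fingers and bottle_b below 0.3 N), for 0.2 s.
At the end, for the whole second after the job is handed in: Both middle-sized bottles stand upright (0.06 rad), at rest on the mat, centres 30-100 mm left and right of its middle and within 8 mm (back: 6 mm) of touching the stop bar; the clamp bar rests within 5 mm of snug (joint 0.104 to 0.114) (all of step 2 and ((y of bottle_a in the frame of mat above 0.03 m and y of bottle_b in the frame of mat below -0.03 m) or (y of bottle_b in the frame of mat above 0.03 m and y of bottle_a in the frame of mat below -0.03 m)) and x of bottle_a in the frame of mat between 0.054 and 0.068 m and x of bottle_b in the frame of mat between 0.054 and 0.068 m and value of joint clamp_bar between 0.104 and 0.114 m and velocity of joint clamp_bar below 0.005 m/s).
It fails at once if a bottle is let fall (loose from the fingers and moving faster than 0.5 m/s, as after a drop of over 13 mm) ((contact force between the fingers and bottle_a below 0.1 N and linear speed of bottle_a above 0.5 m/s) or (contact force between the fingers and bottle_b below 0.1 N and linear speed of bottle_b above 0.5 m/s)).
It fails at once if a bottle to be loaded is tipped over (angle between any of bottle_a, bottle_b's own z axis and vertical above 0.7 rad).
It fails at once if a bottle is dropped or banged onto the shaker (over 60 N between bottle and shaker) (contact force between any of bottle_a, bottle_b and shaker above 60 N).
It fails at once if one of the other things on the bench (smaller bottle, larger bottle, timer, beaker, tip box) is moved by more than 25 mm or knocked over (distance of any of small_bottle, large_bottle, timer, beaker, tip_box from where it was at the start of the episode above 0.025 m or angle between any of small_bottle, large_bottle, timer, beaker, tip_box's own z axis and vertical above 0.4 rad).
It also fails if it takes over 62 s, if anything falls off the work surface, if the arm or the gripper's body presses on something with over 40 N, if the wrist force passes 120 N, or if a joint passes its speed limit or range.

## Working session

There is one attempt and no reset: what is moved stays moved. The work goes in short steps, Python scripts to look and compute and a shell command to move; the robot and the scene stay as the last step left them, time stands still between calls to the robot, and variables do not carry over. Pictures are saved under pics/ and viewed, about 8 in all and at most 12, crops included, and the job is handed in when it is done.

```bash
mkdir -p pics; ls; python3 - <<'E'
from workcell import env
import cv2,numpy as np
s=env.state();print(s)
for n in("scene","side"):
    im,d=env.grab_frame(n);cv2.imwrite(f"pics/{n}0.png",im);np.savez(f"{n}0.npz",im=im,d=d)
    p=env.camera_params(n);print(n,{k:np.round(v,3).tolist() if not isinstance(v,str) else v for k,v in p.items()})
print(env.camera_params("wrist"))
E
```

```text
pics
{'time_s': 0.0, 'qpos': array([ 7.61446155e+01,  1.83520481e+01,  8.97055742e+01,  1.12640255e-03,
        7.20436421e+01, -1.14733337e+00]), 'qvel': array([-0.00655487, -0.14610102, -0.01558552,  0.01970819, -0.0341332 ,
        0.09290397]), 'effort': array([ 1.20428620e-03, -4.12446570e+01, -2.31973189e+01,  7.28148851e-02,
        4.56292438e-02, -1.56745873e-04]), 'ee_pos': array([126.37823336, 560.42989413, 213.12183541]), 'ee_rot': array([-1.79996902e+02,  1.01222692e-01,  7.72916034e+01]), 'force': array([0.20241251, 0.68207178, 0.31880308]), 'torque': array([ 0.01236212,  0.0518323 , -0.01060455]), 'gripper_width': 90.88149272137352}
scene {'camera_matrix': [[486.235, 0.0, 279.176], [0.0, 486.235, 213.554], [0.0, 0.0, 1.0]], 'cam_to_world': [[0.132, -0.784, 0.607, 1410.564], [0.991, 0.107, -0.077, -84.532], [-0.005, 0.612, 0.791, 1256.449], [0.0, 0.0, 0.0, 1.0]]}
side {'camera_matrix': [[387.64, 0.0, 275.203], [0.0, 387.64, 207.223], [0.0, 0.0, 1.0]], 'cam_to_world': [[0.906, 0.267, -0.327, 204.347], [-0.422, 0.528, -0.737, -689.706], [-0.024, 0.806, 0.592, 717.955], [0.0, 0.0, 0.0, 1.0]]}
{'camera_matrix': array([[325.1922621 ,   0.        , 279.80294636],
       [  0.        , 325.1922621 , 211.32943753],
       [  0.        ,   0.        ,   1.        ]]), 'hand_eye': array([[ 9.99999819e-01, -4.92383823e-05, -5.99320153e-04,
         6.56973653e-01],
       [-2.06859980e-04, -9.63984166e-01, -2.65959555e-01,
        -7.46116586e+01],
       [-5.64639720e-04,  2.65959631e-01, -9.63984002e-01,
        -1.70448823e+02],
       [ 0.00000000e+00,  0.00000000e+00,  0.00000000e+00,
         1.00000000e+00]])}
```

View pics/scene0.png

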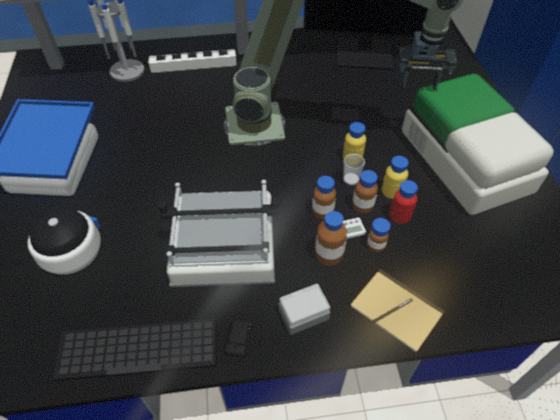

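View pics/side0.png

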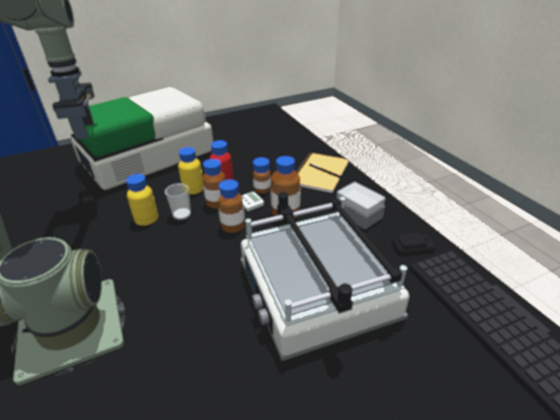

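```bash
cat > h.py <<'E'
import cv2,numpy as np
from workcell import env
def ray(n,uv):
    p=env.camera_params(n);K=p["camera_matrix"];T=np.array(p["cam_to_world"])
    uv=np.atleast_2d(np.float64(uv));v=np.c_[(uv[:,0]-K[0,2])/K[0,0],-(uv[:,1]-K[1,2])/K[1,1],-np.ones(len(uv))]
    return T[:3,3],v@T[:3,:3].T
def plane(n,uv,z):
    o,d=ray(n,uv);return o+d*((z-o[2])/d[:,2])[:,None]
def cloud(n,d):
    v,u=np.mgrid[:d.shape[0],:d.shape[1]];o,r=ray(n,np.c_[u.ravel(),v.ravel()])
    return (o+r*d.reshape(-1,1)).reshape(*d.shape,3)
E
python3 - <<'E'
from h import *
for n in("scene","side"):
    f=np.load(n+"0.npz");im,d=f["im"],f["d"];P=cloud(n,d)
    hsv=cv2.cvtColor(im,cv2.COLOR_BGR2HSV)
    m=cv2.inRange(hsv,(105,130,80),(125,255,255))&np.uint8(255*((P[...,2]>60)&(P[...,2]<230)&(d>0)))
    c,l,st,ce=cv2.connectedComponentsWithStats(m)
    for i in range(1,c):
        if 40<st[i,4]<1500:
            q=P[l==i];zt=np.percentile(q[:,2],90);t=q[q[:,2]>zt-6]
            print(n,ce[i].round(),st[i,4],"ztop",zt.round(),"xy",np.round((t[:,:2].max(0)+t[:,:2].min(0))/2),np.median(t[:,:2],0).round())
    g=(hsv[...,1]<60)&(np.abs(P[...,2]-110)<5)&(d>0)
    c,l,st,ce=cv2.connectedComponentsWithStats(np.uint8(g))
    for i in range(1,c):
        if st[i,4]>300:
            q=np.float32(P[l==i][:,:2]);print(n,"mat",st[i],cv2.minAreaRect(q),np.median(P[l==i][:,2]))
E
```

```text
scene [553.  56.] 251 ztop 175.0 xy [ -98. 1184.] [ -97. 1181.]
scene [357. 129.] 187 ztop 146.0 xy [228. 331.] [229. 331.]
scene [399. 163.] 217 ztop 146.0 xy [402. 427.] [402. 427.]
scene [368. 178.] 232 ztop 146.0 xy [447. 315.] [449. 315.]
scene [326. 184.] 234 ztop 146.0 xy [456. 180.] [455. 180.]
scene [408. 188.] 235 ztop 146.0 xy [507. 426.] [507. 424.]
scene [334. 220.] 275 ztop 184.0 xy [621. 169.] [622. 167.]
scene [381. 226.] 260 ztop 108.0 xy [609. 319.] [609. 318.]
scene mat [407 110 142  87 756] ((383.6258239746094, 642.9986572265625), (498.1678161621094, 230.09521484375), 46.39506149291992) 110.85807885105532
scene mat [ 178  191   85   19 1318] ((453.73040771484375, -144.54212951660156), (256.4234924316406, 71.69821166992188), 84.55011749267578) 110.28270519687612
scene mat [ 174  213   90   34 2591] ((563.285400390625, -154.36026000976562), (257.62420654296875, 117.68204498291016), 84.50979614257812) 110.18890725539222
scene mat [174 250  96  16 992] ((659.4718017578125, -152.96327209472656), (265.60931396484375, 41.8631477355957), 84.73894500732422) 109.73723188997
[... 538 characters left out ...]
13134765625), (40.8465461730957, 1630.4761962890625), 0.3887415826320648) 109.82144474793074
side mat [ 72 122 139  44 517] ((283.7799072265625, 619.3983154296875), (222.0115509033203, 492.39398193359375), 78.98423767089844) 110.32626750437203
side mat [ 297  213   90   74 3421] ((607.0932006835938, -135.01953125), (239.6086883544922, 118.8942642211914), 84.36448669433594) 109.72508091483701
side mat [ 247  225   88  100 4233] ((472.71209716796875, -143.9046173095703), (281.2046813964844, 112.63668060302734), 84.18989562988281) 109.613531321869
side mat [352 280  52  24 500] ((605.3299560546875, -281.5596923828125), (30.03364372253418, 114.69193267822266), 84.19722747802734) 107.025247387469
```

```bash
python3 - <<'E'
from h import *
for n in("scene","side"):
    f=np.load(n+"0.npz");im,d=f["im"],f["d"];P=cloud(n,d)
    y=np.radians(-5.6);R=np.array([[np.cos(y),np.sin(y)],[-np.sin(y),np.cos(y)]])
    ok=(d>0)&(P[...,0]>340)&(P[...,0]<760)&(P[...,1]>-380)&(P[...,1]<90)&(P[...,2]>100)
    Q=P[ok];q=(Q[:,:2]-[550,-155])@R.T;z=Q[:,2]
    g=im[ok].max(1)
    b=(g<60)&(z>130)
    c=np.int32(np.c_[q[:,1]+250,q[:,0]+250])
    top=np.zeros((500,500,3),np.uint8)
    for (a,e),zz in zip(c,z): 
        if 0<a<500 and 0<e<500: top[e,a]=max(top[e,a,0],int(np.clip((zz-100)*2.5,0,255)))
    k=cv2.dilate(top,np.ones((3,3)));cv2.imwrite(f"pics/top_{n}.png",k)
    m=np.abs(z-108.5)<4
    print(n,"mat x",np.percentile(q[m,0],[1,99]),"y",np.percentile(q[m,1],[1,99]))
    gr=(z>165)&(z<192)
    for s in(-1,1):
        w=gr&(q[:,1]*s>100)&(q[:,1]*s<220); print("grip",s,w.sum(),np.median(q[w],0),q[w].min(0),q[w].max(0))
    bb=(z>143)&(z<153)&(np.abs(q[:,1])<95)
    h,e=np.histogram(q[bb,0],bins=np.arange(-180,180,5));print([(int(a),int(v)) for a,v in zip(e,h) if v>10])
    for lo,hi in((-180,-70),(-70,50),(50,180)):
        w=bb&(q[:,0]>lo)&(q[:,0]<hi)
        if w.sum()>10:
            p=np.polyfit(q[w,1],q[w,0],1);print("bar",w.sum(),p,np.degrees(np.arctan(p[0])))
E
python3 -c "
import cv2,numpy as np
cv2.imwrite('pics/top.png',np.hstack([cv2.imread('pics/top_scene.png')[:,100:],cv2.imread('pics/top_side.png')[:,100:]]))"
```

```text
scene mat x [-126.5536697   126.94995455] y [-123.5217753   142.54406496]
grip -1 87 [ -21.03872991 -151.61376024] [ -35.00239141 -165.36322162] [ -11.79536972 -140.66260662]
grip 1 87 [-20.91903611 166.90534001] [-39.16512564 155.50587043] [-12.99752063 178.80093397]
[(-35, 32), (-30, 85), (-25, 119), (-20, 49), (95, 53), (100, 106), (105, 137), (110, 40)]
bar 287 [-4.99101064e-03 -2.42719963e+01] -0.2859614710102847
bar 338 [-8.18456444e-03  1.04809444e+02] -0.4689305288559716
side mat x [-131.57349023  111.62697117] y [-133.45211899  139.53404875]
grip -1 228 [ -31.03902463 -160.74757814] [ -40.27620474 -168.9292232 ] [ -15.43573666 -143.73339054]
grip 1 128 [-30.79982766 156.54622302] [-41.79810156 150.51086587] [-16.18399438 175.09138255]
[(-40, 52), (-35, 192), (-30, 133), (-25, 69), (90, 100), (95, 177), (100, 110), (105, 35)]
bar 446 [-4.41864879e-03 -3.00834356e+01] -0.25316827915501944
bar 422 [-5.52377734e-03  9.84925892e+01] -0.31648590960456885
```

View pics/top.png

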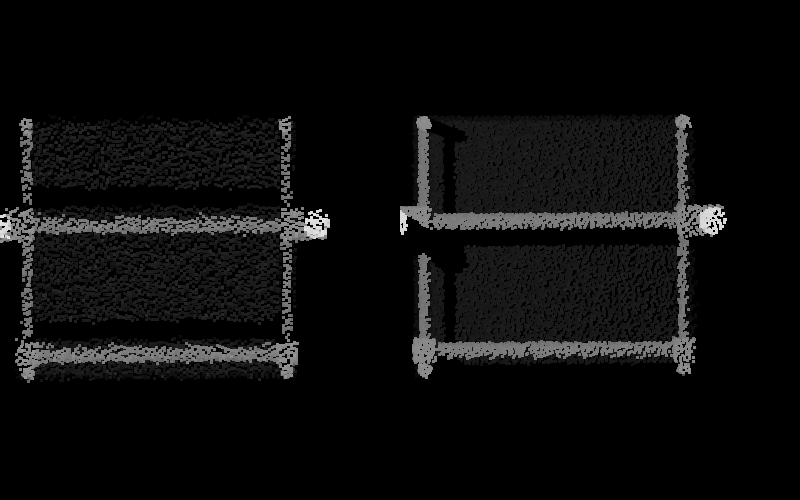

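```bash
python3 -m pendant '[{"xyz":[-0.018,0.038,0],"roll":10,"jaw":0},{"xyz":[-0.040,0.087,0],"roll":20,"jaw":0},{"xyz":[-0.064,0.138,0],"roll":31,"jaw":0},{"xyz":[-0.088,0.190,0],"roll":41,"jaw":0},{"xyz":[-0.112,0.241,0],"roll":52,"jaw":0},{"xyz":[-0.136,0.292,0],"roll":62,"jaw":0},{"xyz":[-0.158,0.340,0],"roll":72,"jaw":0},{"xyz":[-0.171,0.368,0],"roll":82.6,"jaw":0}]' 20
python3 - <<'E'
from h import *
s=env.state();im,d=env.grab_frame("wrist");cv2.imwrite("pics/w1.png",im)
p=env.camera_params("wrist");K=p["camera_matrix"];H=np.array(p["hand_eye"])
from scipy.spatial.transform import Rotation as Ro
R=Ro.from_euler("xyz",s["ee_rot"],degrees=True).as_matrix()
def wp(uv,z):
    a=np.array(uv,float)-[K[0,2],K[1,2]];r=np.hypot(*a);t=r/K[0,0]
    v=np.array([np.sin(t)*a[0]/r,-np.sin(t)*a[1]/r,-np.cos(t)])
    o=R@H[:3,3]+s["ee_pos"];w=R@(H[:3,:3]@v);return o+w*(z-o[2])/w[2]
m=cv2.inRange(cv2.cvtColor(im,cv2.COLOR_BGR2HSV),(105,130,80),(125,255,255))
c,l,st,ce=cv2.connectedComponentsWithStats(m)
for i in range(1,c):
    if st[i,4]>200: print(st[i],ce[i].round(),wp(ce[i],143).round(1))
E
```

```text
time_s: 1.1
ee_pos: [449.4, 311.3, 213.5]
ee_rot: [180.0, 0.0, -5.8]
force: [-0.0, 0.7, 0.1]
gripper_width: 91.1
[302  34  69  68 694] [335.  71.] [502.3 422.5 143. ]
[ 163   46   70   67 3215] [195.  80.] [397.9 427.3 143. ]
[ 410  157   55   56 2404] [437. 183.] [581.2 331.  143. ]
[ 241  181   67   68 3512] [274. 215.] [446.4 318.3 143. ]
[  25  192   52   57 2249] [ 50. 219.] [236.3 334.6 143. ]
[270 317  49  19 662] [294. 328.] [453.1 211.6 143. ]
```

View pics/w1.png

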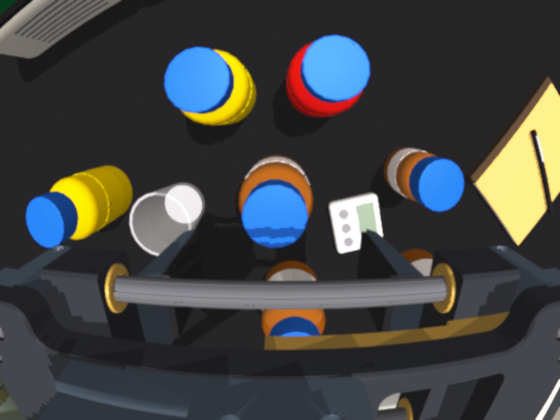

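```bash
python3 -m pendant '[{"xyz":[-0.002,-0.002,0.030],"roll":0,"jaw":0},{"xyz":[-0.002,-0.002,0.065],"roll":0,"jaw":0},{"xyz":[-0.002,-0.002,0.090],"roll":0,"jaw":0},{"xyz":[-0.002,-0.002,0.098],"roll":0,"jaw":0},{"xyz":[-0.002,-0.002,0.098],"roll":0,"jaw":0.1},{"xyz":[-0.002,-0.002,0.098],"roll":0,"jaw":1},{"xyz":[-0.002,-0.002,0.098],"roll":0,"jaw":1},{"xyz":[-0.002,-0.002,0.098],"roll":0,"jaw":1}]' 25
```

```text
time_s: 2.15
ee_pos: [446.3, 315.5, 116.6]
ee_rot: [-180.0, -0.1, -5.3]
force: [0.9, 0.7, 0.4]
gripper_width: 54.9
```

```bash
python3 -m pendant '[{"xyz":[0,0,0],"roll":0,"jaw":1},{"xyz":[0,0,0],"roll":0,"jaw":1},{"xyz":[0,0,-0.015],"roll":0,"jaw":1},{"xyz":[0,0,-0.050],"roll":0,"jaw":1},{"xyz":[0,0,-0.095],"roll":0,"jaw":1},{"xyz":[0,0,-0.145],"roll":0,"jaw":1},{"xyz":[0,0,-0.185],"roll":0,"jaw":1},{"xyz":[0,0,-0.205],"roll":0,"jaw":1}]' 25
```

```text
time_s: 3.15
ee_pos: [446.4, 315.4, 323.8]
ee_rot: [-179.9, -0.2, -5.3]
force: [0.1, 0.5, -5.5]
gripper_width: 51.5
```

```bash
python3 -m pendant '[{"xyz":[0.004,0.010,0],"roll":0,"jaw":1},{"xyz":[0.012,0.031,0],"roll":0,"jaw":1},{"xyz":[0.024,0.062,0],"roll":0,"jaw":1},{"xyz":[0.038,0.098,0],"roll":0,"jaw":1},{"xyz":[0.054,0.139,0],"roll":0,"jaw":1},{"xyz":[0.072,0.185,0],"roll":0,"jaw":1},{"xyz":[0.090,0.231,0],"roll":0,"jaw":1},{"xyz":[0.107,0.272,0],"roll":0,"jaw":1}]' && python3 -m pendant '[{"xyz":[0.016,0.041,0],"roll":0,"jaw":1},{"xyz":[0.032,0.082,0],"roll":0,"jaw":1},{"xyz":[0.048,0.123,0],"roll":0,"jaw":1},{"xyz":[0.062,0.160,0],"roll":0,"jaw":1},{"xyz":[0.074,0.190,0],"roll":0,"jaw":1},{"xyz":[0.084,0.216,0],"roll":0,"jaw":1},{"xyz":[0.091,0.233,0],"roll":0,"jaw":1},{"xyz":[0.094,0.241,0],"roll":0,"jaw":1}]'
python3 - <<'E'
from h import *
a,_=env.grab_frame("scene");b,_=env.grab_frame("side")
f=lambda i,x,y:cv2.resize(i[y:y+200,x:x+200],(400,400))
cv2.imwrite("pics/p2.png",np.hstack([f(a,110,110),f(b,230,130)]))
E
```

```text
time_s: 4.15
ee_pos: [526.6, 32.0, 319.1]
ee_rot: [179.9, 0.2, -5.4]
force: [-0.4, 0.3, -4.4]
gripper_width: 51.8
time_s: 5.15
ee_pos: [598.3, -214.9, 319.6]
ee_rot: [-179.9, 0.1, -5.4]
force: [-0.1, 1.1, -3.2]
gripper_width: 51.4
```

View pics/p2.png

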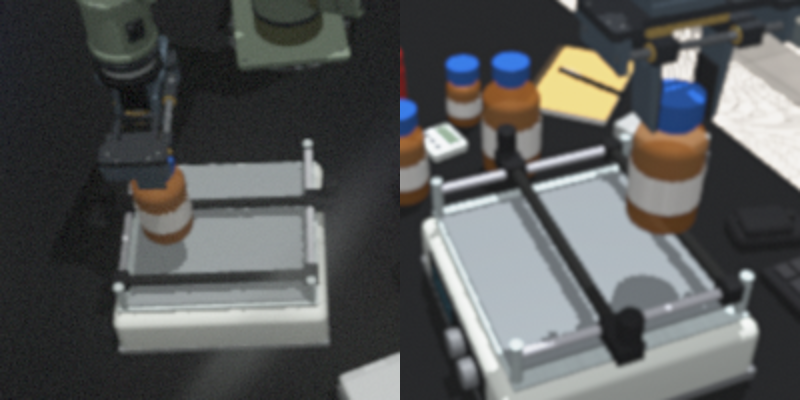

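The views show the bottle hanging upright over the right rear of the mat, with its shadow between the bars, in the left crop at about (165,215). Next I lower it.

```bash
python3 -m pendant '[{"xyz":[0,0,0.010],"roll":0,"jaw":1},{"xyz":[0,0,0.030],"roll":0,"jaw":1},{"xyz":[0,0,0.052],"roll":0,"jaw":1},{"xyz":[0,0,0.070],"roll":0,"jaw":1},{"xyz":[0,0,0.080],"roll":0,"jaw":1},{"xyz":[0,0,0.085],"roll":0,"jaw":1},{"xyz":[0,0,0.087],"roll":0,"jaw":1},{"xyz":[0,0,0.088],"roll":0,"jaw":1}]'
python3 - <<'E'
from h import *
y=np.radians(-5.3);R=np.array([[np.cos(y),np.sin(y)],[-np.sin(y),np.cos(y)]])
for n in("scene","side"):
    im,d=env.grab_frame(n);P=cloud(n,d);hsv=cv2.cvtColor(im,cv2.COLOR_BGR2HSV)
    m=cv2.inRange(hsv,(3,120,40),(16,255,255))&np.uint8(255*((P[...,2]>100)&(P[...,1]<-60)&(d>0)))
    q=P[m>0];w=(q[:,2]<205)
    # circle fit radius 35 to wall
    from scipy.optimize import least_squares
    Q=(q[w][:,:2]-[547,-149.7])@R.T
    r=least_squares(lambda c:np.hypot(*(Q-c).T)-35,[58,-60],loss="soft_l1")
    u=q[:,2];bb=(u>143)&(u<153)
    A=P[(P[...,2]>143)&(P[...,2]<153)&(im.max(2)<70)&(d>0)];A=(A[:,:2]-[547,-149.7])@R.T
    k=(abs(A[:,1])<100)&(A[:,0]>90)&(A[:,0]<125)
    print(n,w.sum(),r.x,"zmin",np.percentile(u,2),"bar top x",np.median(A[k,0]),k.sum())
E
```

```text
time_s: 6.25
ee_pos: [599.0, -214.1, 233.5]
ee_rot: [180.0, -0.1, -5.3]
force: [-0.8, -0.9, -4.8]
gripper_width: 51.5
scene 63 [ 58.76164689 -58.40397867] zmin 135.7780570007007 bar top x 109.55449154695503 261
side 363 [ 58.6258284  -59.41159578] zmin 125.1189091620908 bar top x 101.75586204899662 111
```

```bash
python3 -m pendant '[{"xyz":[0,0,0.001],"roll":0,"jaw":1},{"xyz":[0,0,0.002],"roll":0,"jaw":1},{"xyz":[0,0,0.003],"roll":0,"jaw":1},{"xyz":[0,0,0.004],"roll":0,"jaw":1},{"xyz":[0,0,0.005],"roll":0,"jaw":1},{"xyz":[0,0,0.006],"roll":0,"jaw":1},{"xyz":[0,0,0.006],"roll":0,"jaw":1},{"xyz":[0,0,0.006],"roll":0,"jaw":1}]'
```

```text
time_s: 7.35
ee_pos: [598.7, -214.0, 226.9]
ee_rot: [-180.0, -0.0, -5.3]
force: [-0.1, -0.7, -3.9]
gripper_width: 51.4
```

```bash
python3 -m pendant '[{"xyz":[0,0,0.0005],"roll":0,"jaw":1},{"xyz":[0,0,0.001],"roll":0,"jaw":1},{"xyz":[0,0,0.0015],"roll":0,"jaw":1},{"xyz":[0,0,0.002],"roll":0,"jaw":1},{"xyz":[0,0,0.002],"roll":0,"jaw":1},{"xyz":[0,0,0.002],"roll":0,"jaw":1},{"xyz":[0,0,0.002],"roll":0,"jaw":1},{"xyz":[0,0,0.002],"roll":0,"jaw":1}]'
```

```text
time_s: 8.35
ee_pos: [598.7, -214.2, 226.4]
ee_rot: [180.0, -0.1, -5.3]
force: [-3.0, 0.8, 6.2]
gripper_width: 51.8
```

Contact (force sign flipped to +6 N). Now open, then lift clear.

```bash
python3 -m pendant '[{"xyz":[0,0,-0.001],"roll":0,"jaw":0.8},{"xyz":[0,0,-0.001],"roll":0,"jaw":0.3},{"xyz":[0,0,-0.001],"roll":0,"jaw":0},{"xyz":[0,0,-0.001],"roll":0,"jaw":0},{"xyz":[0,0,-0.010],"roll":0,"jaw":0},{"xyz":[0,0,-0.025],"roll":0,"jaw":0},{"xyz":[0,0,-0.045],"roll":0,"jaw":0},{"xyz":[0,0,-0.060],"roll":0,"jaw":0}]'
python3 - <<'E'
from h import *
a,_=env.grab_frame("scene");b,_=env.grab_frame("side");s=env.state();print(s["ee_pos"],s["gripper_width"])
f=lambda i,x,y:cv2.resize(i[y:y+200,x:x+200],(400,400))
cv2.imwrite("pics/p3.png",np.hstack([f(a,110,110),f(b,230,130)]))
E
```

```text
time_s: 9.35
ee_pos: [599.2, -214.2, 287.1]
ee_rot: [180.0, -0.1, -5.3]
force: [0.1, 0.8, 0.6]
gripper_width: 90.9
[ 599.67308579 -214.42104105  287.71691243] 91.37868556684172
```

View pics/p3.png

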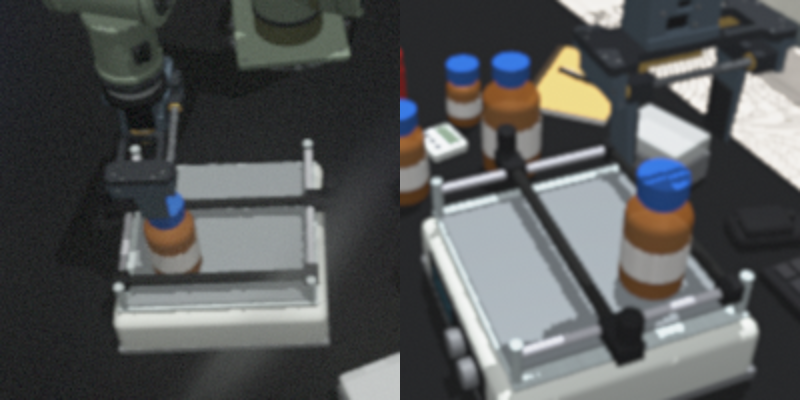

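The first bottle stands upright between the bars with the gripper clear above it. On to the second one.

```bash
python3 -m pendant '[{"xyz":[-0.012,-0.025,0],"roll":0,"jaw":0},{"xyz":[-0.035,-0.072,0],"roll":0,"jaw":0},{"xyz":[-0.060,-0.125,0],"roll":0,"jaw":0},{"xyz":[-0.086,-0.178,0],"roll":0,"jaw":0},{"xyz":[-0.112,-0.232,0],"roll":0,"jaw":0},{"xyz":[-0.138,-0.286,0],"roll":0,"jaw":0},{"xyz":[-0.163,-0.338,0.020],"roll":0,"jaw":0},{"xyz":[-0.1815,-0.377,0.050],"roll":0,"jaw":0}]'
python3 - <<'E'
from h import *
s=env.state();im,d=env.grab_frame("wrist");cv2.imwrite("pics/w2.png",im);print(s["ee_pos"],s["ee_rot"])
E
```

```text
time_s: 10.45
ee_pos: [452.2, 180.2, 235.0]
ee_rot: [-179.9, -0.1, -5.2]
force: [0.4, -1.0, -0.3]
gripper_width: 91.1
[452.19463969 180.19720137 235.00206741] [-1.79921835e+02 -1.19711672e-01 -5.24206942e+00]
```

View pics/w2.png

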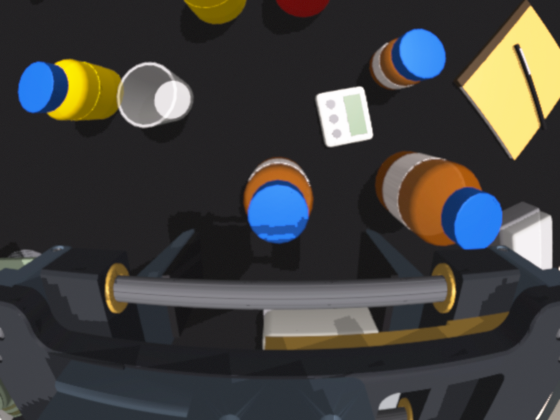

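The cap is at (279,212), centred between the fingers, and the neighbours are clear.

```bash
python3 -m pendant '[{"xyz":[0,0,0.025],"roll":0,"jaw":0},{"xyz":[0,0,0.060],"roll":0,"jaw":0},{"xyz":[0,0,0.092],"roll":0,"jaw":0},{"xyz":[0,0,0.112],"roll":0,"jaw":0},{"xyz":[0,0,0.118],"roll":0,"jaw":0},{"xyz":[0,0,0.118],"roll":0,"jaw":1},{"xyz":[0,0,0.118],"roll":0,"jaw":1},{"xyz":[0,0,0.118],"roll":0,"jaw":1}]' 25 && python3 -m pendant '[{"xyz":[0,0,0],"roll":0,"jaw":1},{"xyz":[0,0,0],"roll":0,"jaw":1},{"xyz":[0,0,0],"roll":0,"jaw":1},{"xyz":[0,0,0],"roll":0,"jaw":1},{"xyz":[0,0,0],"roll":0,"jaw":1},{"xyz":[0,0,0],"roll":0,"jaw":1},{"xyz":[0,0,0],"roll":0,"jaw":1},{"xyz":[0,0,0],"roll":0,"jaw":1}]' 25
```

```text
time_s: 11.5
ee_pos: [453.4, 178.3, 117.7]
ee_rot: [-180.0, -0.1, -5.3]
force: [0.4, 0.0, 0.1]
gripper_width: 64.4
time_s: 12.5
ee_pos: [452.5, 178.2, 117.3]
ee_rot: [-180.0, 0.0, -5.3]
force: [-3.5, -0.1, 6.7]
gripper_width: 51.5
```

```bash
python3 -m pendant '[{"xyz":[0,0,-0.005],"roll":0,"jaw":1},{"xyz":[0,0,-0.020],"roll":0,"jaw":1},{"xyz":[0,0,-0.045],"roll":0,"jaw":1},{"xyz":[0,0,-0.080],"roll":0,"jaw":1},{"xyz":[0,0,-0.115],"roll":0,"jaw":1},{"xyz":[0,0,-0.150],"roll":0,"jaw":1},{"xyz":[0.002,0.003,-0.185],"roll":0,"jaw":1},{"xyz":[0.007,0.010,-0.205],"roll":0,"jaw":1}]' 30 && python3 -m pendant '[{"xyz":[0.016,0.022,0],"roll":0,"jaw":1},{"xyz":[0.038,0.053,0],"roll":0,"jaw":1},{"xyz":[0.066,0.093,0],"roll":0,"jaw":1},{"xyz":[0.096,0.135,0],"roll":0,"jaw":1},{"xyz":[0.126,0.178,0],"roll":0,"jaw":1},{"xyz":[0.152,0.214,0],"roll":0,"jaw":1},{"xyz":[0.169,0.238,0],"roll":0,"jaw":1},{"xyz":[0.1755,0.2474,0],"roll":0,"jaw":1}]' && python3 -m pendant '[{"xyz":[0,0,0.010],"roll":0,"jaw":1},{"xyz":[0,0,0.030],"roll":0,"jaw":1},{"xyz":[0,0,0.052],"roll":0,"jaw":1},{"xyz":[0,0,0.070],"roll":0,"jaw":1},{"xyz":[0,0,0.080],"roll":0,"jaw":1},{"xyz":[0,0,0.085],"roll":0,"jaw":1},{"xyz":[0,0,0.087],"roll":0,"jaw":1},{"xyz":[0,0,0.088],"roll":0,"jaw":1}]'
```

```text
time_s: 13.5
ee_pos: [459.4, 167.6, 324.5]
ee_rot: [-179.9, -0.2, -5.3]
force: [0.7, 0.1, -5.2]
gripper_width: 51.4
time_s: 14.5
ee_pos: [611.2, -96.6, 321.4]
ee_rot: [180.0, 0.1, -5.4]
force: [0.3, -0.2, -5.4]
gripper_width: 51.6
time_s: 15.5
ee_pos: [611.1, -95.0, 234.5]
ee_rot: [-180.0, -0.1, -5.3]
force: [0.0, -0.6, -4.2]
gripper_width: 51.6
```

```bash
python3 -m pendant '[{"xyz":[0,0,0.001],"roll":0,"jaw":1},{"xyz":[0,0,0.002],"roll":0,"jaw":1},{"xyz":[0,0,0.003],"roll":0,"jaw":1},{"xyz":[0,0,0.004],"roll":0,"jaw":1},{"xyz":[0,0,0.005],"roll":0,"jaw":1},{"xyz":[0,0,0.006],"roll":0,"jaw":1},{"xyz":[0,0,0.006],"roll":0,"jaw":1},{"xyz":[0,0,0.006],"roll":0,"jaw":1}]'
python3 -m pendant '[{"xyz":[0,0,0.0005],"roll":0,"jaw":1},{"xyz":[0,0,0.001],"roll":0,"jaw":1},{"xyz":[0,0,0.0015],"roll":0,"jaw":1},{"xyz":[0,0,0.002],"roll":0,"jaw":1},{"xyz":[0,0,0.002],"roll":0,"jaw":1},{"xyz":[0,0,0.002],"roll":0,"jaw":1},{"xyz":[0,0,0.002],"roll":0,"jaw":1},{"xyz":[0,0,0.002],"roll":0,"jaw":1}]'
```

```text
time_s: 16.5
ee_pos: [610.8, -95.1, 227.9]
ee_rot: [-180.0, -0.0, -5.3]
force: [0.3, -0.1, -5.2]
gripper_width: 51.4
time_s: 17.5
ee_pos: [610.8, -95.1, 227.2]
ee_rot: [180.0, -0.1, -5.3]
force: [-2.9, 0.3, 5.4]
gripper_width: 51.2
```

Contact; release and lift, then measure.

```bash
python3 -m pendant '[{"xyz":[0,0,-0.001],"roll":0,"jaw":0.8},{"xyz":[0,0,-0.001],"roll":0,"jaw":0.3},{"xyz":[0,0,-0.001],"roll":0,"jaw":0},{"xyz":[0,0,-0.001],"roll":0,"jaw":0},{"xyz":[0,0,-0.010],"roll":0,"jaw":0},{"xyz":[0,0,-0.025],"roll":0,"jaw":0},{"xyz":[0,0,-0.045],"roll":0,"jaw":0},{"xyz":[0,0,-0.060],"roll":0,"jaw":0}]'
cat > m.py <<'E'
from h import *
from scipy.optimize import least_squares
import sys
y=np.radians(-5.3);R=np.array([[np.cos(y),np.sin(y)],[-np.sin(y),np.cos(y)]])
o=[]
for n in("scene","side"):
    im,d=env.grab_frame(n);P=cloud(n,d);hsv=cv2.cvtColor(im,cv2.COLOR_BGR2HSV)
    Q=P.copy();Q[...,:2]=(P[...,:2]-[547,-149.7])@R.T
    am=(cv2.inRange(hsv,(3,120,40),(16,255,255))>0)&(d>0)&(Q[...,2]>115)&(Q[...,2]<200)&(abs(Q[...,1])<130)&(abs(Q[...,0])<130)
    for s in(-1,1):
        q=Q[am&(Q[...,1]*s>0)][:,:2]
        if len(q)>20:print(n,s,len(q),least_squares(lambda c:np.hypot(*(q-c).T)-35,[58,60*s],loss="soft_l1").x.round(1))
    dk=(im.max(2)<70)&(d>0)&(Q[...,2]>143)&(Q[...,2]<153)&(abs(Q[...,1])<100)
    for a,lo,hi in(("clamp",-60,45),("stop",88,125)):
        k=Q[dk&(Q[...,0]>lo)&(Q[...,0]<hi)];print(n,a,len(k),np.median(k[:,0]).round(1) if len(k) else "")
    for s in(-1,1):
        k=Q[(d>0)&(Q[...,2]>165)&(Q[...,2]<190)&(Q[...,1]*s>140)&(Q[...,1]*s<185)&(abs(Q[...,0]+0)<70)]
        if len(k):print(n,"grip",s,len(k),(k.min(0)+k.max(0))[:2]/2)
    o.append(im)
f=lambda i,x,y:cv2.resize(i[y:y+200,x:x+200],(400,400))
cv2.imwrite(sys.argv[1],np.hstack([f(o[0],110,110),f(o[1],230,130)]))
E
python3 m.py pics/p4.png
```

```text
time_s: 18.5
ee_pos: [611.3, -95.1, 288.1]
ee_rot: [180.0, -0.1, -5.3]
force: [-0.2, -1.1, 0.2]
gripper_width: 91.3
scene -1 62 [ 57.6 -58.9]
scene 1 44 [57.3 62.1]
scene clamp 119 -19.8
scene stop 282 109.6
scene grip -1 87 [ -21.17205672 -157.22609078]
scene grip 1 82 [-21.68718234 162.20417873]
side -1 383 [ 58.3 -59.4]
side 1 326 [58.  61.9]
side clamp 380 -27.9
side stop 97 102.5
side grip -1 227 [ -25.63585457 -161.51556742]
side grip 1 126 [-24.48356333 158.10672196]
```

View pics/p4.png

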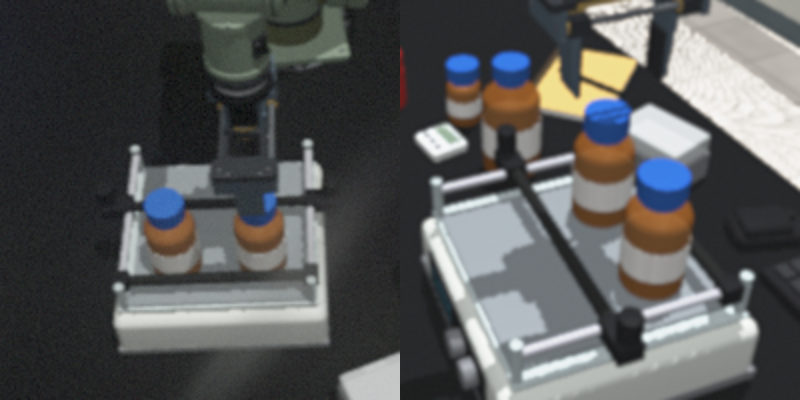

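Both bottles stand upright near x=58, y=±60 on the mat. The clamp bar is at about −23.5 (q≈0.066), so it needs about +42 mm. I'll pinch the left grip.

```bash
python3 -m pendant '[{"xyz":[-0.010,-0.012,0],"roll":0,"jaw":0},{"xyz":[-0.030,-0.036,0],"roll":0,"jaw":0},{"xyz":[-0.055,-0.066,0],"roll":0,"jaw":0},{"xyz":[-0.075,-0.090,0],"roll":0,"jaw":0},{"xyz":[-0.0825,-0.0997,0.010],"roll":0,"jaw":0},{"xyz":[-0.0825,-0.0997,0.045],"roll":0,"jaw":0},{"xyz":[-0.0825,-0.0997,0.075],"roll":0,"jaw":0},{"xyz":[-0.0825,-0.0997,0.085],"roll":0,"jaw":0}]'
python3 - <<'E'
from h import *
o=[env.grab_frame(n)[0] for n in("scene","side")]
f=lambda i,x,y:cv2.resize(i[y:y+150,x:x+150],(400,400))
cv2.imwrite("pics/p5.png",np.hstack([f(o[0],180,130),f(o[1],210,150)]))
E
```

```text
time_s: 19.6
ee_pos: [536.3, 11.7, 198.2]
ee_rot: [180.0, 0.3, -5.3]
force: [0.9, 0.3, 1.0]
gripper_width: 91.2
```

View pics/p5.png

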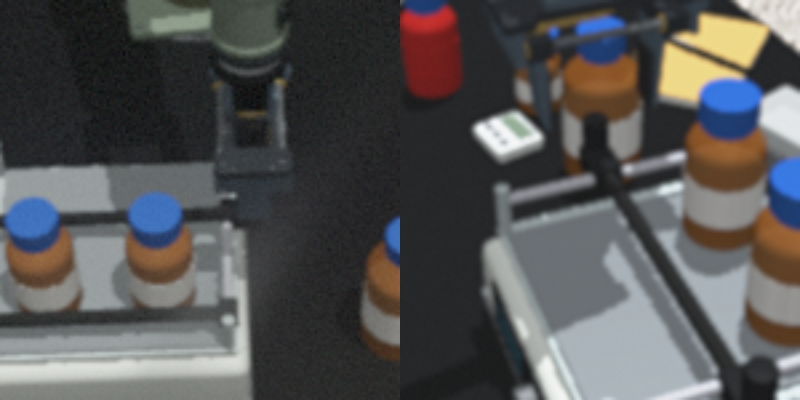

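The fingers straddle the left grip, near (595,130) in the right half. Next I go down and pinch.

```bash
python3 -m pendant '[{"xyz":[0,0,0.010],"roll":0,"jaw":0},{"xyz":[0,0,0.025],"roll":0,"jaw":0},{"xyz":[0,0,0.032],"roll":0,"jaw":0},{"xyz":[0,0,0.032],"roll":0,"jaw":0},{"xyz":[0,0,0.032],"roll":0,"jaw":0.4},{"xyz":[0,0,0.032],"roll":0,"jaw":1},{"xyz":[0,0,0.032],"roll":0,"jaw":1},{"xyz":[0,0,0.032],"roll":0,"jaw":1}]' 15 && python3 -m pendant '[{"xyz":[0,0,0],"roll":0,"jaw":1},{"xyz":[0,0,0],"roll":0,"jaw":1},{"xyz":[0,0,0],"roll":0,"jaw":1},{"xyz":[0,0,0],"roll":0,"jaw":1},{"xyz":[0,0,0],"roll":0,"jaw":1},{"xyz":[0,0,0],"roll":0,"jaw":1},{"xyz":[0,0,0],"roll":0,"jaw":1},{"xyz":[0,0,0],"roll":0,"jaw":1}]' 15
```

```text
time_s: 20.7
ee_pos: [538.0, 11.8, 169.1]
ee_rot: [-180.0, -0.0, -5.3]
force: [-0.8, -0.5, 0.4]
gripper_width: 53.8
time_s: 21.7
ee_pos: [537.1, 11.9, 168.8]
ee_rot: [-180.0, 0.1, -5.3]
force: [-5.7, 0.7, 4.0]
gripper_width: 24.9
```

```bash
python3 -m pendant '[{"xyz":[0.003,0,0],"roll":0,"jaw":1},{"xyz":[0.008,0,0],"roll":0,"jaw":1},{"xyz":[0.013,0,0],"roll":0,"jaw":1},{"xyz":[0.018,0,0],"roll":0,"jaw":1},{"xyz":[0.023,0,0],"roll":0,"jaw":1},{"xyz":[0.028,0,0],"roll":0,"jaw":1},{"xyz":[0.032,0,0],"roll":0,"jaw":1},{"xyz":[0.035,0,0],"roll":0,"jaw":1}]' 25
python3 -m pendant '[{"xyz":[0.0005,0,0],"roll":0,"jaw":1},{"xyz":[0.001,0,0],"roll":0,"jaw":1},{"xyz":[0.0015,0,0],"roll":0,"jaw":1},{"xyz":[0.002,0,0],"roll":0,"jaw":1},{"xyz":[0.0025,0,0],"roll":0,"jaw":1},{"xyz":[0.003,0,0],"roll":0,"jaw":1},{"xyz":[0.0035,0,0],"roll":0,"jaw":1},{"xyz":[0.004,0,0],"roll":0,"jaw":1}]'
```

```text
time_s: 22.7
ee_pos: [572.1, 8.7, 168.8]
ee_rot: [-180.0, 0.1, -5.3]
force: [-5.2, 0.2, 3.0]
gripper_width: 25.4
time_s: 23.7
ee_pos: [575.7, 8.3, 168.8]
ee_rot: [-180.0, 0.1, -5.3]
force: [-6.8, -0.0, 3.4]
gripper_width: 25.2
```

```bash
python3 m.py pics/p6.png
```

```text
scene -1 46 [ 57.6 -59.4]
scene 1 38 [57.6 62.7]
scene clamp 71 20.0
scene stop 272 109.7
scene grip -1 90 [  17.57080159 -157.25206137]
side -1 318 [ 58.5 -59.5]
side 1 273 [58.3 61.9]
side clamp 390 11.4
side stop 96 102.2
side grip -1 221 [  14.32316148 -161.27126476]
side grip 1 183 [ 14.76960206 157.23507648]
```

Not yet touching the stop; continuing in small steps, watching the force.

```bash
python3 -m pendant '[{"xyz":[0.0003,0,0],"roll":0,"jaw":1},{"xyz":[0.0006,0,0],"roll":0,"jaw":1},{"xyz":[0.0009,0,0],"roll":0,"jaw":1},{"xyz":[0.0012,0,0],"roll":0,"jaw":1},{"xyz":[0.0014,0,0],"roll":0,"jaw":1},{"xyz":[0.0016,0,0],"roll":0,"jaw":1},{"xyz":[0.0018,0,0],"roll":0,"jaw":1},{"xyz":[0.002,0,0],"roll":0,"jaw":1}]'
python3 -m pendant '[{"xyz":[0.0002,0,0],"roll":0,"jaw":1},{"xyz":[0.0004,0,0],"roll":0,"jaw":1},{"xyz":[0.0006,0,0],"roll":0,"jaw":1},{"xyz":[0.0008,0,0],"roll":0,"jaw":1},{"xyz":[0.001,0,0],"roll":0,"jaw":1},{"xyz":[0.001,0,0],"roll":0,"jaw":1},{"xyz":[0.001,0,0],"roll":0,"jaw":1},{"xyz":[0.001,0,0],"roll":0,"jaw":1}]'
```

```text
time_s: 24.8
ee_pos: [576.0, 8.3, 168.8]
ee_rot: [180.0, 0.3, -5.3]
force: [-9.8, 0.9, 5.8]
gripper_width: 25.4
time_s: 25.8
ee_pos: [577.1, 8.2, 168.8]
ee_rot: [180.0, 0.3, -5.3]
force: [-10.2, 1.4, 5.5]
gripper_width: 25.4
```

```bash
python3 -m pendant '[{"xyz":[0.0002,0,0],"roll":0,"jaw":1},{"xyz":[0.0004,0,0],"roll":0,"jaw":1},{"xyz":[0.0006,0,0],"roll":0,"jaw":1},{"xyz":[0.0008,0,0],"roll":0,"jaw":1},{"xyz":[0.001,0,0],"roll":0,"jaw":1},{"xyz":[0.0012,0,0],"roll":0,"jaw":1},{"xyz":[0.0015,0,0],"roll":0,"jaw":1},{"xyz":[0.0015,0,0],"roll":0,"jaw":1}]'
python3 -m pendant '[{"xyz":[0.0002,0,0],"roll":0,"jaw":1},{"xyz":[0.0004,0,0],"roll":0,"jaw":1},{"xyz":[0.0006,0,0],"roll":0,"jaw":1},{"xyz":[0.0008,0,0],"roll":0,"jaw":1},{"xyz":[0.001,0,0],"roll":0,"jaw":1},{"xyz":[0.001,0,0],"roll":0,"jaw":1},{"xyz":[0.001,0,0],"roll":0,"jaw":1},{"xyz":[0.001,0,0],"roll":0,"jaw":1}]'; python3 m.py pics/p7.png
```

```text
time_s: 26.8
ee_pos: [578.6, 8.1, 168.8]
ee_rot: [180.0, 0.3, -5.3]
force: [-9.9, 1.3, 5.6]
gripper_width: 25.2
time_s: 27.8
ee_pos: [579.5, 8.0, 168.8]
ee_rot: [180.0, 0.3, -5.3]
force: [-10.0, 1.2, 4.9]
gripper_width: 25.1
scene -1 49 [ 61.  -58.4]
scene 1 30 [61.1 63.1]
scene clamp 68 23.8
scene stop 277 109.7
scene grip -1 96 [  22.22635445 -157.64604089]
side -1 309 [ 61.9 -59.5]
side 1 258 [61.7 62. ]
side clamp 390 15.3
side stop 84 102.5
side grip -1 222 [  17.7812729  -161.04550483]
side grip 1 183 [ 18.63595816 158.77434074]
```

```bash
for i in 1; do python3 -m pendant '[{"xyz":[0.0002,0,0],"roll":0,"jaw":1},{"xyz":[0.0004,0,0],"roll":0,"jaw":1},{"xyz":[0.0006,0,0],"roll":0,"jaw":1},{"xyz":[0.0008,0,0],"roll":0,"jaw":1},{"xyz":[0.001,0,0],"roll":0,"jaw":1},{"xyz":[0.001,0,0],"roll":0,"jaw":1},{"xyz":[0.001,0,0],"roll":0,"jaw":1},{"xyz":[0.001,0,0],"roll":0,"jaw":1}]'; done
```

```text
time_s: 28.9
ee_pos: [580.0, 7.9, 168.8]
ee_rot: [180.0, 0.4, -5.3]
force: [-11.2, 0.1, 6.9]
gripper_width: 25.3
```

```bash
python3 -m pendant '[{"xyz":[0.0002,0,0],"roll":0,"jaw":1},{"xyz":[0.0004,0,0],"roll":0,"jaw":1},{"xyz":[0.0006,0,0],"roll":0,"jaw":1},{"xyz":[0.0008,0,0],"roll":0,"jaw":1},{"xyz":[0.001,0,0],"roll":0,"jaw":1},{"xyz":[0.001,0,0],"roll":0,"jaw":1},{"xyz":[0.001,0,0],"roll":0,"jaw":1},{"xyz":[0.001,0,0],"roll":0,"jaw":1}]'
```

```text
time_s: 29.9
ee_pos: [580.2, 7.9, 168.8]
ee_rot: [180.0, 0.5, -5.3]
force: [-12.6, 1.0, 7.5]
gripper_width: 25.1
```

The tool has stalled with the force rising, so both bottles are against the stop. I relax the push, open, rise and check.

```bash
python3 -m pendant '[{"xyz":[-0.001,0,0],"roll":0,"jaw":1},{"xyz":[-0.0015,0,0],"roll":0,"jaw":0.6},{"xyz":[-0.0015,0,0],"roll":0,"jaw":0},{"xyz":[-0.0015,0,0],"roll":0,"jaw":0},{"xyz":[-0.0015,0,0],"roll":0,"jaw":0},{"xyz":[-0.0015,0,-0.010],"roll":0,"jaw":0},{"xyz":[-0.0015,0,-0.040],"roll":0,"jaw":0},{"xyz":[-0.0015,0,-0.090],"roll":0,"jaw":0}]' && python3 -m pendant '[{"xyz":[0,0,-0.020],"roll":0,"jaw":0},{"xyz":[-0.010,-0.02,-0.05],"roll":0,"jaw":0},{"xyz":[-0.04,-0.06,-0.05],"roll":0,"jaw":0},{"xyz":[-0.08,-0.11,-0.05],"roll":0,"jaw":0},{"xyz":[-0.12,-0.15,-0.05],"roll":0,"jaw":0},{"xyz":[-0.14,-0.17,-0.05],"roll":0,"jaw":0},{"xyz":[-0.15,-0.18,-0.05],"roll":0,"jaw":0},{"xyz":[-0.15,-0.18,-0.05],"roll":0,"jaw":0}]'; python3 m.py pics/p8.png
```

```text
time_s: 30.9
ee_pos: [582.0, 7.6, 259.0]
ee_rot: [180.0, 0.2, -5.3]
force: [1.1, -0.0, 1.1]
gripper_width: 90.7
time_s: 31.9
ee_pos: [450.1, 200.9, 309.4]
ee_rot: [-180.0, -0.1, -5.3]
force: [-0.2, 0.1, -0.0]
gripper_width: 91.4
scene -1 45 [ 61.9 -58.8]
scene clamp 71 25.3
scene stop 272 109.4
scene grip -1 93 [  21.56439341 -157.32013665]
scene grip 1 84 [ 21.58327759 160.88319185]
side -1 320 [ 62.3 -59.5]
side 1 260 [62.7 61.8]
side clamp 383 15.8
side stop 87 102.6
side grip -1 221 [  18.71048717 -160.75751899]
side grip 1 118 [ 19.1942742  159.68428567]
```

View pics/p8.png

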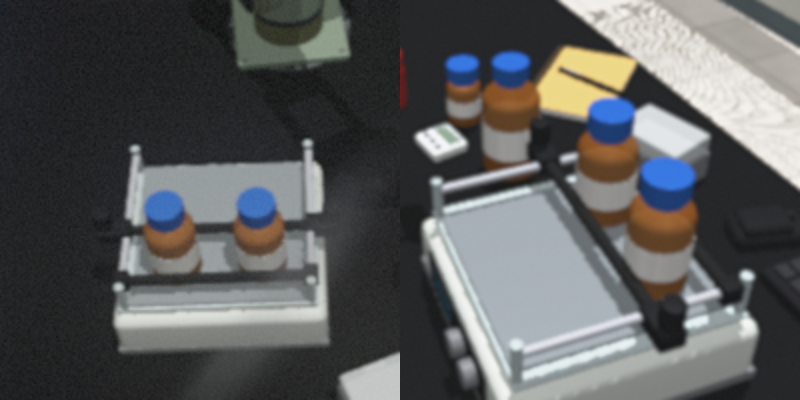

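Both bottles are upright and held between the bars. The bar spacing reads 84 mm from one camera and 87 mm from the other, and snug is 86 mm. Handing in.

```bash
python3 -c "
from workcell import env
print(env.job_done())"
```

```text
the job is handed in; nothing more can be done
None
```

The shaker is loaded and I handed the job in at about 32 s; the hand-in gives no verdict. Both middle-sized amber bottles stand upright on the mat against the stop bar. I then pinched the left grip and slid the clamp bar in until the push stalled at about 12 N, and let go.

**Last checks:**
- **Bottles:** they measured x ≈ 62 mm (62 is touching the stop bar) and y ≈ −59 and +62 mm from the mat's centre. The scene camera gave no fit for the left bottle at the end, so its final position comes from the side camera alone.
- **Clamp bar:** the two bars were 84 mm apart by the scene camera and 87 mm by the side camera, where snug is 86 mm. That puts the joint at about 0.109, with a millimetre or two of uncertainty because the cameras disagree by that much.
- **Other things on the bench:** I steered clear of them and saw none disturbed in the pictures, but did not measure their final positions.

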